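# Slide the tin sledge past its sprung stop

### The arm

A 6-joint arm with a two-finger parallel gripper is mounted at the origin on a cart in front of the work surface, level with it; the furniture and walls round the work are solid. World frame = base frame: x ahead of the robot, y to its left, z up, the work surface at z = 0. Lengths are in mm, angles in rad, forces in N, time in s.
With the tool pointing down it reaches from about 275 to 850 mm from the base axis. Payload 19 kg.
Tool frame: the origin (TCP) lies between the finger pads; the fingertips stand 22 mm ahead of it and the grasp point (between the pads) lies 3 mm ahead of it (manip.nose_length is the distance from the TCP to the fingertips, in mm); z points along the fingers, y is the line along which they close (so a half turn about z gives the same grasp; the last joint's range is limited). The gripper opens to 85 mm and grips with 20 to 120 N. Pads are 22 mm wide; open, the fingers measure 114 mm over their backs; the gripper's body (76 mm by 85 mm) begins 54 mm behind the grasp point. The pads swing forward as they close: fully open they stand 13 mm farther back than shut.
Start: joints at [-1.414, 0.15, 1.437, -0, 1.554, -0.134], TCP at [164.838, -550.837, 253.267] pointing down, gripper open.
Joint ranges: [-2.8, 2.8], [-0.68, 2.1], [0.12, 2.68], [-1.39, 4.53], [0.16, 2.79], [-2.81, 2.81]. Speed limits (rad/s): [1.89, 1.89, 2.22, 3.01, 3.01, 3.01].

### API

Orientations are given as a unit quaternion [w, x, y, z].
In Python, from plant import manip gives the robot as it stands.
- The arm moves only by the tool send_rows, never from a script. Its argument "commands" is a list of rows, each a list of 3 entries, a list of its own where there are three numbers: the shift along the tool's x, y, z in cm, then the turn, a rotation vector about the tool's x, y, z in rad, then the gripper's target within -1 to 1 (shut at 1, half-way at 0, fully open at -1). A call has 1 to 12 rows; each row shifts and turns the commanded pose from where the row before left it, along the tool's axes as they then stand; what a row does not reach is not made up. A row lasts 1/12 s, in which the tool goes at most 41.7 mm and 7.16 degrees, less where a joint would pass 70% of its speed; a pose out of reach is approached as far as the arm can. A call is refused whole if a number of a shift passes 4.17 or a number of a turn 0.125, either way. A call with a gripper value outside its range is refused whole. The fingers move at their own pace and stop on an object; "grip_force" is the grip in N (left out, the last holds). Time passes only in rows, so rows that do not move let the fingers close. It gives the time, the measured TCP pose, the force, the opening and the grip force at its end, in the units of the state.
- manip.get_state(): the state, without advancing time (a new reading comes with each control period).
- manip.read_camera(name): name is "scene" or "side" or "wrist"; returns the picture (480x640x3 uint8, red, green, blue); there is no depth.
- manip.get_calibration(name): a dict with "fx", "fy", "cx", "cy" (pixels), "R" (3x3) and "t" (3): a world point X has camera coordinates R X + t; the wrist camera has in their place "T_tool_cam" (4x4, takes a point from camera to tool coordinates, whose origin is the TCP and whose axes are the flange's). Camera axes: x right, y down, z forward; pixel columns grow to the right and rows downward; lengths in mm; the calibration is good to about 2 mm. A picture is of the moment at which its call begins: read the wrist's pose just before it. get_calibration takes no time and is no camera call.
- manip.close_job(): hands the job in; it is judged then, once.
The state is a dict: "t": time; "qpos": joint angles; "dq": joint speeds; "effort": joint torques, N m; "tcp_pos": TCP position; "tool_rot": TCP orientation; "ft_force": force on the tool from outside, world axes, zero at the start; "moment": the same for the moment, N m; "gripper_width": finger opening in mm; "finger_force": force on a finger pad.
Only numpy, scipy, OpenCV 4.12 (cv2) and the standard library are available. Lean on these libraries where they do the work, as an engineer would, in place of code of your own. Each camera call takes 0.05 s, during which the arm holds its last target. There are 200 camera calls.

### The job

Send the tin on its wooden sledge to the far (left) end of the lane: with closed fingertips press the sprung metal strip down behind the sledge, hold it down so that its two stop pins sink, and push the sledge along over them until it is entirely past the pins and they spring up again behind it; then take the hand away. Only press and push: do not grasp or lift anything, do not touch the tin, keep it standing on the sledge, and leave the things around the rack where they are.

Things in the scene. Friction and masses are not known exactly. Their poses are not given: they have to be found in the camera images.
- rack: Fixed wooden lane, 114 mm wide (its x), 393 mm long (its y, -210 to +183 mm), origin on its underside at the worktop, z up. The sledge must go along its +y (to the robot's left, within 0.35 rad). It slides on two ledges 22 mm above the worktop between side walls 34 mm high, 97 mm apart. The sprung metal press strip lies between the ledges along the middle and runs under the sledge.
- press_strip (a joint): How far the press strip is pressed down, m: 0 up (strip top 34 mm above the worktop), 0.014 fully down (20 mm). It stays level wherever it is pressed; the spring pushes up with about 4 N at the top, 8 N fully down. Pressed 8 mm or more (best 11 to 14) its stop pins pass under the sledge's deck; if it is let up they block the deck. Strip 62 mm wide, rack y -203 to +52 mm.
- strip_rear (a point): Middle of the rear (-y) edge of the press strip, on its top face; moves up and down with the strip. The strip is free for the fingers from here to the sledge's tongue, at least 53 mm at the start.
- stop_pins (a point): On the strip's top face midway between its two upright stop pins (moves with the strip). Pins 8 mm (x) by 10 mm (y), centred 26 mm either side of this point across the lane (44 mm free between them), rising 14 mm above the strip's top, so 48 mm above the worktop when up. At rack y = 35 to 45 mm.
- end_stop (a point): Middle of the inner face of the end stop at the lane's +y end (rack y = +170 mm, 34 mm above the worktop; the stop is 50 mm high). The sledge's front meets it 15 mm after its deck has cleared the pins.
- sledge: Loose wooden sledge, 0.25 to 0.5 kg, origin on the ledge plane (22 mm above the worktop), axes as the rack's. Along its y: push tongue -95 to -40 mm, deck on two runners -40 to +70 mm, 94 mm wide. Deck underside 18, top 26 mm above the origin, rim 6 mm more. Front starts 3 to 20 mm short of the pins (origin at rack y -38 to -55 mm). Past the pins from origin y = 85 mm; end stop at 100 mm.
- push_face (a point): Centre of the flat rear (-y) end face of the sledge's push tongue, 36 mm wide and 18 mm high, spanning 36 to 54 mm above the worktop. A finger that stands on the pressed strip behind it pushes this face with its side. The pins are cleared when it is at rack y = -10 mm; end stop at +5 mm.
- tin: Loose tin with tomatoes on its label, 75 mm across, 58 mm high, about 0.26 kg, standing on the sledge's deck inside the rim; origin at the centre of its underside. Its nearest edge is at least 65 mm ahead of the tongue's end face. Its top is 106 mm above the worktop.
- salt: Bystander: glass salt shaker, 44 mm across, 90 mm high, standing behind the rack; origin under it.
- jam_jar: Bystander: jam jar, 66 mm across, 100 mm high, standing behind the rack's left end; origin under it.
- tea_light: Bystander: tea light, 38 mm across, 15 mm high, in front of the rack; origin under it.
- peeler: Bystander: peeler with a dark handle, 170 x 25 x 18 mm, lying in front of the rack; origin under its middle.
There are look-alikes about, which are no part of the job. What is shaped like the tin but purple or turquoise is not meant.

How it is judged (in metres and radians):
On the way, in this order (a step that is already met when the one before it is completed fails the run):
1. the fingers hold the strip down (8 mm or more) while the sledge is still short of the pins or just over them (value of joint press_strip above 0.008 m and contact force between the fingers and press_strip above 0.5 N and y of sledge in the frame of rack below -0.01 m), for 0.1 s.
2. the sledge passes over the pins with the strip held down by the fingers (value of joint press_strip above 0.007 m and contact force between the fingers and press_strip above 0.5 N and y of sledge in the frame of rack between 0 and 0.085 m), for 0.2 s.
At the end, for the whole second after the job is handed in: The sledge lies flat in the lane, entirely past the pins (its origin 84 mm or more along the rack), the strip has sprung up again (under 3 mm pressed), and the tin stands upright on the sledge, all at rest (y of sledge in the frame of rack between 0.084 and 0.104 m and z of sledge in the frame of rack between 0.018 and 0.026 m and x of sledge in the frame of rack between -0.005 and 0.005 m and value of joint press_strip below 0.003 m and angle between sledge's own z axis and vertical below 0.05 rad and linear speed of each of sledge, tin below 0.01 m/s and angle between tin's own z axis and vertical below 0.1 rad and z of tin in the frame of sledge between 0.022 and 0.031 m and y of tin in the frame of sledge between -0.01 and 0.04 m); the robot touches nothing.
It fails at once if the sledge is lifted more than 15 mm or tipped more than 0.3 rad (z of sledge in the frame of rack above 0.037 m or angle between sledge's own z axis and vertical above 0.3 rad).
It fails at once if the tin is lifted off the sledge or tipped (z of tin in the frame of sledge above 0.041 m or angle between tin's own z axis and vertical above 0.4 rad).
It fails at once if the robot touches the tin (contact force between any of the fingers, the arm and tin above 1 N).
It fails at once if the salt shaker, jam jar, tea light or peeler is moved more than 20 mm (distance of any of salt, jam_jar, tea_light, peeler from where it was at the start of the episode above 0.02 m).
It also fails if it takes over 38 s, if anything falls off the work surface, if the arm or the gripper's body presses on something with over 40 N, if the wrist force passes 120 N, or if a joint passes its speed limit or range.

## Working session

There is one attempt and no reset: what is moved stays moved. The work goes in short steps, Python scripts to look and compute and a tool call to move; the robot and the scene stay as the last step left them, time stands still between calls to the robot, and variables do not carry over. Pictures are saved under pics/ and viewed, at most 10 in all, crops included, and the job is handed in when it is done.

Besides the shell and the picture viewer there is one more tool, called as name(argument=value, ...), one argument or row to a line, values as JSON. send_rows: Moves the arm, as the interface text tells. Its arguments: {"type":"object","properties":{"commands":{"type":"array","items":{"type":"array"}},"grip_force":{"type":"number"}},"required":["commands"]}

```bash
mkdir -p pics; python3 - <<'E'
from plant import manip
import cv2
s=manip.get_state();print(s)
for n in("scene","side"):
    c=manip.get_calibration(n);print(n,c)
    cv2.imwrite(f"pics/{n}0.png",manip.read_camera(n)[:,:,::-1])
print(manip.get_calibration("wrist"))
E
```

```text
{'t': 0.0, 'qpos': array([-1.41399292e+00,  1.50965328e-01,  1.43800091e+00,  1.54448785e-05,
        1.55381071e+00, -1.33988805e-01]), 'dq': array([ 0.00094106, -0.0023975 , -0.00126152, -0.00015672,  0.00031486,
        0.00042383]), 'effort': array([-1.84298493e-03, -7.13048387e+01, -5.70869422e+01, -2.58195359e-04,
        8.90041643e-03, -1.47304690e-04]), 'tcp_pos': array([ 164.81688211, -550.64860362,  252.7022181 ]), 'tool_rot': array([-5.92196846e-04,  9.89448440e-01,  1.44884210e-01,  9.66086839e-07]), 'ft_force': array([-0.07446933, -0.94960902,  0.28580567]), 'moment': array([-0.02723525, -0.00761998,  0.00760217]), 'finger_force': 0.0, 'gripper_width': 85.34891608539485}
scene {'fx': 466.6541465748855, 'fy': 466.6541465748855, 'cx': 317.6046232460093, 'cy': 237.22719175677594, 'R': array([[-0.78126354, -0.62393153, -0.01835035],
       [-0.42492728,  0.55315257, -0.71656056],
       [ 0.45723527, -0.55202507, -0.69728346]]), 't': array([420.89028503, 247.073143  , 714.56188834])}
side {'fx': 513.613431571828, 'fy': 513.613431571828, 'cx': 322.8268479114347, 'cy': 247.51054808974465, 'R': array([[ 0.93818479, -0.34576199,  0.01606095],
       [-0.11407275, -0.35266531, -0.92877047],
       [ 0.32679766,  0.86952621, -0.37030725]]), 't': array([-459.97035439,  134.85014133,  698.05136021])}
{'fx': 385.50873248572515, 'fy': 385.50873248572515, 'cx': 317.9469913336757, 'cy': 245.7880999909255, 'T_tool_cam': array([[ 3.29759702e-04, -9.61903180e-01, -2.73390131e-01,
         6.86958319e+01],
       [ 9.99999942e-01,  3.39063468e-04,  1.32172127e-05,
        -1.50173021e+00],
       [ 7.99829267e-05, -2.73390119e-01,  9.61903236e-01,
        -1.19780862e+02],
       [ 0.00000000e+00,  0.00000000e+00,  0.00000000e+00,
         1.00000000e+00]])}
```

View pics/scene0.png

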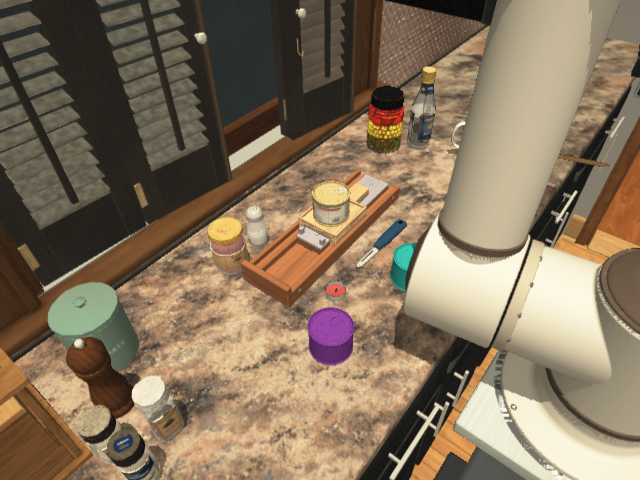

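View pics/side0.png

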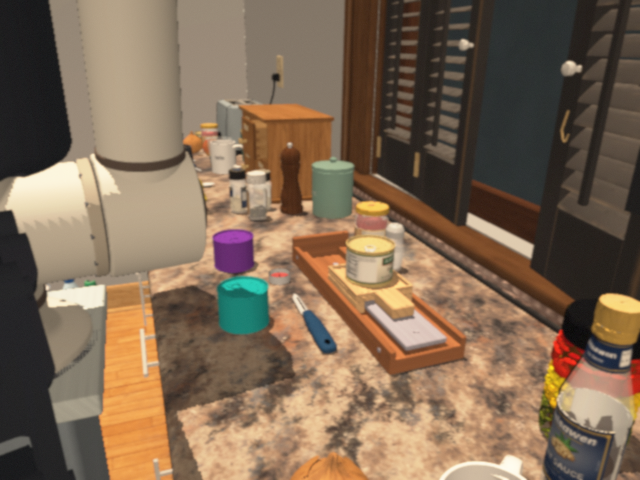

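The scene view shows the rack running from (270,275), its left end, to (380,190). The candidates for the tin are the cream tin on the sledge at (331,203), the purple tin at (331,335) and the turquoise one at (405,265). I choose the cream tin on the sledge. The side view shows it at (370,260), with the tongue at (393,302) and the grey strip at (410,325). Next I take close crops.

```bash
python3 - <<'E'
import cv2
a=cv2.imread("pics/scene0.png")[160:310,230:410];b=cv2.imread("pics/side0.png")[220:380,280:470]
cv2.imwrite("pics/c1.png",cv2.resize(a,(720,600),interpolation=cv2.INTER_CUBIC))
cv2.imwrite("pics/c2.png",cv2.resize(b,(712,600),interpolation=cv2.INTER_CUBIC))
E
```

```text
(no output)
```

View pics/c1.png

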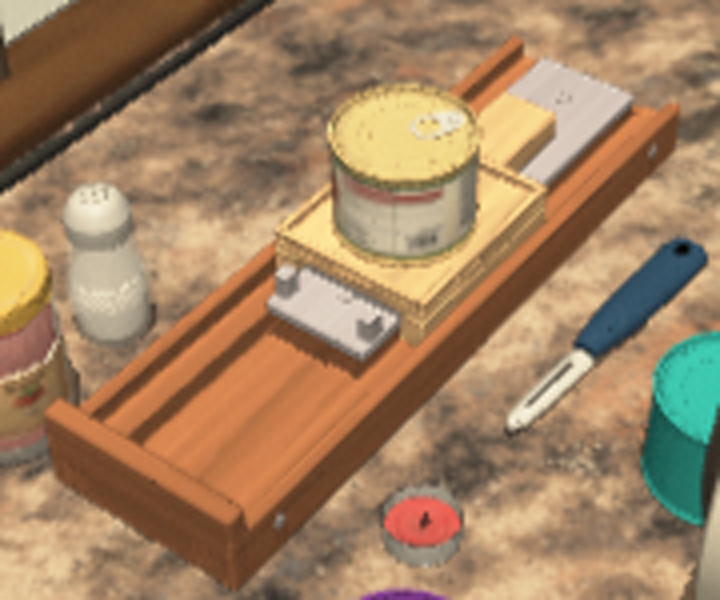

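View pics/c2.png

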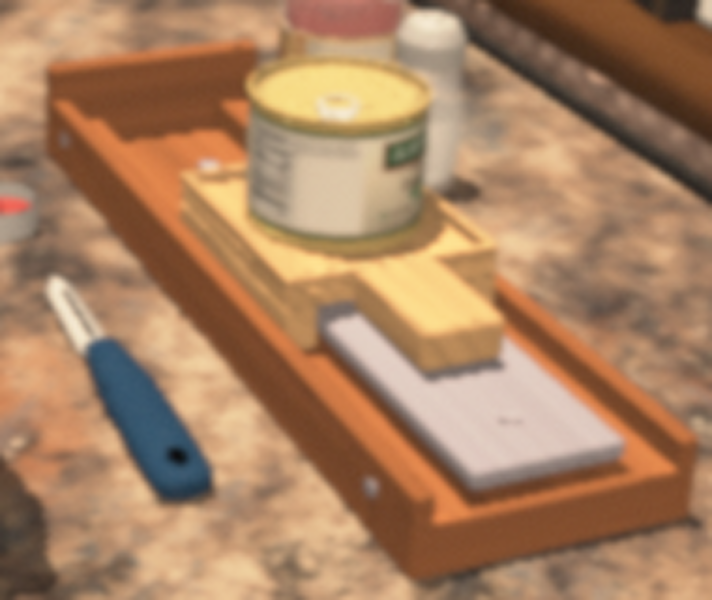

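The crops confirm the right tin: cream with a label, standing on the sledge. The strip's rear corners are at (475,480) and (622,437) in the side crop and (633,95) and (543,58) in the scene crop. The tongue's rear top edge runs (425,345)–(500,320) in the side crop, and the two pins are at (288,280) and (370,325) in the scene crop.

```bash
python3 - <<'E'
from plant import manip
import numpy as np
def cast(n,u,v,z):
    c=manip.get_calibration(n);R=np.array(c['R']);t=np.array(c['t'])
    o=-R.T@t;d=R.T@[(u-c['cx'])/c['fx'],(v-c['cy'])/c['fy'],1]
    return (o+d*(z-o[2])/d[2])[:2]
S=lambda u,v,z:cast('scene',230+u/4,160+v/4,z)
D=lambda u,v,z:cast('side',280+u/3.747,220+v/3.75,z)
pts=[("strip+",S(543,58,34),31,-203),("strip-",S(633,95,34),-31,-203),("stripf-",S(362,358,34),-31,52),
("bot",S(235,588,0),-57,183),("Dstrip+",D(622,437,34),31,-203),("Dstrip-",D(475,480,34),-31,-203),
("Dbot-",D(415,578,0),-57,-210),("Dbot+",D(690,520,0),57,-210),("stop+",S(50,405,50),57,183),("Dstop-",D(48,72,50),-57,183)]
A=np.array([[x,y] for _,_,x,y in pts],float);B=np.array([p for _,p,_,_ in pts])
a,b=A-A.mean(0),B-B.mean(0)
th=np.arctan2((a[:,0]*b[:,1]-a[:,1]*b[:,0]).sum(),(a*b).sum())
R=np.array([[np.cos(th),-np.sin(th)],[np.sin(th),np.cos(th)]]);T=B.mean(0)-R@A.mean(0)
print("yaw",th,"org",T)
for (n,p,_,_),q in zip(pts,A@R.T+T):print(n,p.round(1),(p-q).round(1))
for n,p in [("tong",S(510,92,54)),("tong-",S(555,118,54)),("Dtong-",D(425,345,54)),("Dtong+",D(500,320,54)),("Dtb-",D(428,372,36)),("Dtb+",D(500,352,36))]:print(n,p.round(1),"rack",(R.T@(p-T)).round(1))
for y in(-203,-180,-150,-120,-10):print(y,(R@[0,y]+T).round(1))
E
```

```text
yaw 0.027791159731951655 org [541.88450319 -27.28075168]
strip+ [ 574.1 -223.2] [-4.5  6.1]
strip- [ 514.2 -225.2] [-2.3  5.9]
stripf- [506.9  29.9] [-2.6  6. ]
bot [482.9 154.1] [3.1 0.1]
Dstrip+ [ 579.  -227.2] [0.5 2.1]
Dstrip- [ 516.4 -234.8] [-0.1 -3.8]
Dbot- [ 495.7 -235.8] [5. 3.]
Dbot+ [ 605.3 -236.8] [ 0.6 -1.2]
stop+ [592.8 154.1] [-0.9 -3.1]
Dstop- [481. 139.] [  1.2 -15. ]
tong [ 556.5 -163.9] rack [  10.8 -136.9]
tong- [ 524.2 -159.8] rack [ -21.4 -132. ]
Dtong- [ 525.8 -177.5] rack [ -20.2 -149.8]
Dtong+ [ 561.2 -169.4] rack [  15.4 -142.6]
Dtb- [ 533.7 -167.5] rack [ -12.1 -139.9]
Dtb+ [ 566.7 -162.6] rack [  21.1 -136. ]
-203 [ 547.5 -230.2]
-180 [ 546.9 -207.2]
-150 [ 546.1 -177.2]
-120 [ 545.2 -147.2]
-10 [542.2 -37.3]
```

```bash
cat > h.py <<'E'
from plant import manip
import numpy as np
def cast(n,u,v,z):
    c=manip.get_calibration(n);R=np.array(c['R']);t=np.array(c['t'])
    o=-R.T@t;d=R.T@[(u-c['cx'])/c['fx'],(v-c['cy'])/c['fy'],1]
    return (o+d*(z-o[2])/d[2])[:2]
E
python3 - <<'E'
from h import *
for n,u,v in[("jar",385,148),("bottle",420,143),("mug",460,148),("turq",408,285),("tealight",335,293)]:print(n,cast('scene',u,v,0))
E
```

```text
jar [ 623.55335444 -387.06701544]
bottle [ 563.0844978  -462.03525887]
mug [ 469.30395295 -503.37423061]
turq [338.58531119 -23.288907  ]
tealight [435.98156179  76.58228915]
```

send_rows(
  commands=[
    [[3.0,-2.4,0],[0,0,0],1],
    [[3.0,-2.4,0],[0,0,0],1],
    [[3.0,-2.4,0],[0,0,0],1],
    [[3.8,-1.5,0],[0,0,0],1],
    [[3.8,-1.5,0],[0,0,0],1],
    [[3.8,-1.5,0],[0,0,0],1],
    [[3.8,-1.2,0],[0,0,0],1],
    [[3.8,-1.2,0],[0,0,0],1],
    [[3.8,-1,0],[0,0,0],1],
    [[3.8,-0.5,0],[0,0,0],1],
    [[3.8,0,0],[0,0,0],1],
    [[3.8,0,0],[0,0,0],1],
  ],
  grip_force=60,
)

```text
t: 1.1
tcp_pos: [535.6, -276.1, 253.2]
tool_rot: [-0.0, 0.989, 0.145, -0.0]
ft_force: [-0.2, -1.0, 0.5]
gripper_width: -0.2
finger_force: 0.0
```

send_rows(
  commands=[
    [[0,0,3],[0,0,0.12],1],
    [[0,0,3],[0,0,0.12],1],
    [[0,0,3],[0,0,0.02],1],
    [[0,0,0],[0,0,0],1],
    [[0,0,0],[0,0,0],1],
  ],
)

```text
t: 1.52
tcp_pos: [533.5, -277.2, 162.6]
tool_rot: [-0.001, 1.0, 0.016, -0.001]
ft_force: [0.6, -0.5, 1.2]
gripper_width: -0.0
finger_force: 0.0
```

```bash
python3 - <<'E'
from plant import manip
import cv2,json
s=manip.get_state();print(s)
json.dump({k:list(s[k]) for k in("tcp_pos","tool_rot")},open("w1.json","w"))
cv2.imwrite("pics/w1.png",manip.read_camera("wrist")[:,:,::-1])
E
```

```text
{'t': 1.5167, 'qpos': array([-6.07331081e-01,  2.51415171e-01,  1.50208692e+00,  8.56101882e-05,
        1.39102212e+00,  9.31219554e-01]), 'dq': array([-0.00271403, -0.03856835, -0.05721377,  0.00036497,  0.0186371 ,
       -0.00818711]), 'effort': array([ 3.39594539e-01, -7.25045943e+01, -4.92519093e+01,  1.12007459e-02,
       -6.70954920e-01,  4.64498335e-01]), 'tcp_pos': array([ 533.49871273, -277.20139307,  162.60534362]), 'tool_rot': array([-8.89965372e-04,  9.99869079e-01,  1.61144153e-02, -1.16543246e-03]), 'ft_force': array([ 0.61746136, -0.4980248 ,  1.21671958]), 'moment': array([ 0.01252846, -0.03282327, -0.02601775]), 'finger_force': 0.0, 'gripper_width': -0.03508930083884191}
```

View pics/w1.png

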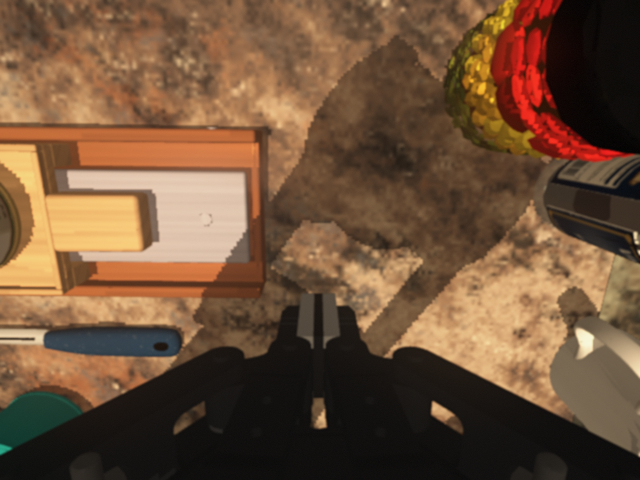

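The wrist view shows the strip's rear edge at u=248 (v 172–263), the tongue's rear edge at u≈148 on top and 157 at the bottom (v 195–250), and the closed fingertips at (320,300).

```bash
python3 - <<'E'
from h import *
import json
from scipy.spatial.transform import Rotation as Ro
w=json.load(open("w1.json"));q=w["tool_rot"];Rt=Ro.from_quat(q[1:]+q[:1]).as_matrix()
print(Ro.from_quat(q[1:]+q[:1]).as_matrix().round(4))
c=manip.get_calibration("wrist");M=np.array(c["T_tool_cam"])
def W(u,v,z):
    o=Rt@M[:3,3]+w["tcp_pos"];d=Rt@M[:3,:3]@[(u-c['cx'])/c['fx'],(v-c['cy'])/c['fy'],1]
    return (o+d*(z-o[2])/d[2])[:2].round(1)
for n,u,v,z in[("strip+",247,172,34),("strip-",248,263,34),("s edge far-",85,262,34),("sedge far+",70,170,34),("t+",148,195,54),("t-",142,250,54),("tb+",157,197,36),("tb-",152,249,36),("wall+o rear",270,128,34),("wall+ far",10,126,34),("wall- rear",265,296,0)]:print(n,W(u,v,z))
E
```

```text
[[ 0.9995  0.0322 -0.0024]
 [ 0.0322 -0.9995  0.0017]
 [-0.0023 -0.0018 -1.    ]]
strip+ [ 578.1 -229.1]
strip- [ 517.2 -228.7]
s edge far- [ 514.2 -118.1]
sedge far+ [ 575.7 -116.8]
t+ [ 564.6 -173.7]
t- [ 530.3 -167. ]
tb+ [ 560.6 -171.5]
tb- [ 525.6 -165.3]
wall+o rear [ 605.4 -243.8]
wall+ far [601.3 -83.7]
wall- rear [ 478.4 -235.5]
```

send_rows(
  commands=[
    [[0.8,-2.8,0],[0,0,0],1],
    [[0.8,-2.8,0],[0,0,0],1],
    [[0,-2.75,0],[0,0,0],1],
    [[0,0,2.5],[0,0,0],1],
    [[0,0,2.5],[0,0,0],1],
    [[0,0,2.5],[0,0,0],1],
    [[0,0,1.5],[0,0,0],1],
    [[0,0,0],[0,0,0],1],
    [[0,0,0],[0,0,0],1],
  ],
)

```text
t: 2.32
tcp_pos: [548.1, -194.0, 75.1]
tool_rot: [0.0, 1.0, 0.016, 0.001]
ft_force: [-0.4, -0.4, 1.7]
gripper_width: -0.2
finger_force: 0.0
```

```bash
python3 - <<'E'
from plant import manip
import cv2
s=manip.get_state();print(s['tcp_pos'],s['ft_force'])
a=manip.read_camera("side")[220:380,280:470,::-1];b=manip.read_camera("wrist")[:,:,::-1]
cv2.imwrite("pics/p2.png",cv2.hconcat([cv2.resize(a,(400,337),interpolation=2),cv2.resize(b[:,:],(400,337))]))
E
```

```text
[ 548.07940486 -194.04244875   75.14593791] [-0.42686446 -0.39473609  1.68446998]
```

View pics/p2.png

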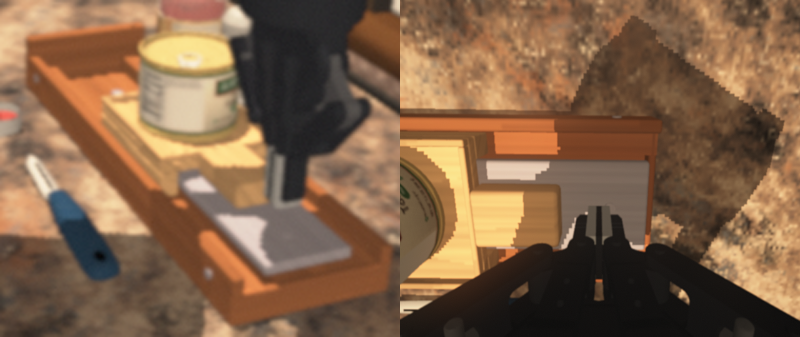

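The fingertips, at (290,200) in the side crop, stand over the strip just behind the tongue with a small gap. Now I press down.

send_rows(
  commands=[
    [[0,0,0.8],[0,0,0],1],
    [[0,0,0.7],[0,0,0],1],
    [[0,0,0.5],[0,0,0],1],
    [[0,0,0.5],[0,0,0],1],
    [[0,0,0.5],[0,0,0],1],
    [[0,0,0],[0,0,0],1],
    [[0,0,0],[0,0,0],1],
    [[0,0,0],[0,0,0],1],
  ],
)

```text
t: 3.08
tcp_pos: [547.6, -193.7, 43.4]
tool_rot: [0.0, 1.0, 0.015, 0.0]
ft_force: [0.1, -0.0, 7.2]
gripper_width: 0.0
finger_force: 3.7
```

send_rows(
  commands=[
    [[0,-0.2,0],[0,0,0],1],
    [[0,-0.3,0],[0,0,0],1],
    [[0,-0.3,0],[0,0,0],1],
    [[0,-0.3,0],[0,0,0],1],
    [[0,-0.3,0],[0,0,0],1],
    [[0,-0.3,0],[0,0,0],1],
    [[0,-0.3,0],[0,0,0],1],
    [[0,-0.3,0],[0,0,0],1],
    [[0,-0.3,0],[0,0,0],1],
    [[0,-0.2,0],[0,0,0],1],
  ],
)

```text
t: 3.92
tcp_pos: [547.0, -166.4, 43.8]
tool_rot: [0.001, 1.0, 0.015, 0.001]
ft_force: [0.4, -8.6, 5.6]
gripper_width: -0.0
finger_force: 5.1
```

send_rows(
  commands=[
    [[0,-0.3,0],[0,0,0],1],
    [[0,-0.4,0],[0,0,0],1],
    [[0,-0.5,0.02],[0,0,0],1],
    [[0,-0.5,0],[0,0,0],1],
    [[0,-0.5,0.02],[0,0,0],1],
    [[0,-0.5,0],[0,0,0],1],
    [[0,-0.5,0],[0,0,0],1],
    [[0,-0.5,0],[0,0,0],1],
    [[0,-0.5,0],[0,0,0],1],
    [[0,-0.5,0],[0,0,0],1],
    [[0,-0.4,0],[0,0,0],1],
    [[0,-0.3,0],[0,0,0],1],
  ],
)

```text
t: 4.92
tcp_pos: [545.7, -112.6, 43.7]
tool_rot: [0.001, 1.0, 0.015, 0.001]
ft_force: [-0.4, -11.0, 9.1]
gripper_width: -0.3
finger_force: 6.3
```

```bash
python3 - <<'E'
from plant import manip
import cv2,json
s=manip.get_state();print(s['tcp_pos'],s['ft_force'])
json.dump({k:list(s[k]) for k in("tcp_pos","tool_rot")},open("w3.json","w"))
a=manip.read_camera("scene")[160:310,230:410,::-1];b=manip.read_camera("wrist")[:,:,::-1]
cv2.imwrite("pics/p3.png",cv2.hconcat([cv2.resize(a,(400,333),interpolation=2),cv2.resize(b[100:433,0:400],(400,333))]))
E
```

```text
[ 545.66378655 -112.60919914   43.73120672] [ -0.38839955 -11.00929501   9.11580621]
```

View pics/p3.png

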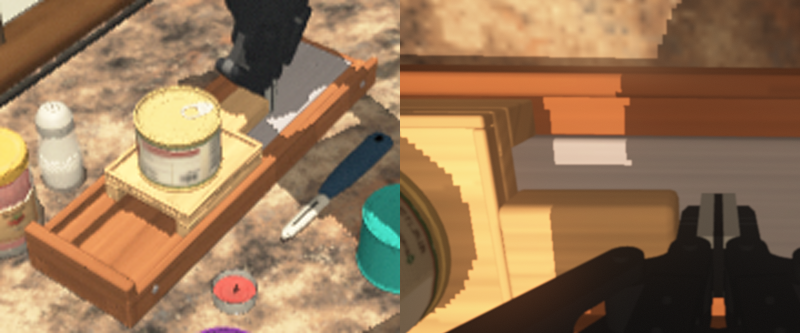

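The sledge is now over the sunken pins with the tin upright. The tongue's rear edge is at about (279,310) in the full wrist image, against the finger.

```bash
python3 - <<'E'
from h import *
import json
from scipy.spatial.transform import Rotation as Ro
w=json.load(open("w3.json"));q=w["tool_rot"];Rt=Ro.from_quat(q[1:]+q[:1]).as_matrix()
c=manip.get_calibration("wrist");M=np.array(c["T_tool_cam"])
for u,v,z in[(279,305,54),(280,315,54),(283,310,45)]:
    o=Rt@M[:3,3]+w["tcp_pos"];d=Rt@M[:3,:3]@[(u-c['cx'])/c['fx'],(v-c['cy'])/c['fy'],1]
    print((o+d*(z-o[2])/d[2])[:2].round(1))
E
```

```text
[563.4 -98.7]
[560.  -99.1]
[557.5 -99.2]
```

send_rows(
  commands=[
    [[0,-0.3,0],[0,0,0],1],
    [[0,-0.5,0],[0,0,0],1],
    [[0,-0.6,0.02],[0,0,0],1],
    [[0,-0.6,0],[0,0,0],1],
    [[0,-0.6,0.02],[0,0,0],1],
    [[0,-0.6,0],[0,0,0],1],
    [[0,-0.6,0],[0,0,0],1],
    [[0,-0.6,0],[0,0,0],1],
    [[0,-0.6,0],[0,0,0],1],
    [[0,-0.5,0],[0,0,0],1],
    [[0,-0.4,0],[0,0,0],1],
    [[0,-0.3,0],[0,0,0],1],
  ],
)

```text
t: 6.02
tcp_pos: [544.0, -50.7, 43.6]
tool_rot: [0.001, 1.0, 0.015, 0.001]
ft_force: [0.4, -12.9, 12.9]
gripper_width: -0.1
finger_force: 7.6
```

send_rows(
  commands=[
    [[0,-0.3,0],[0,0,0],1],
    [[0,-0.3,0],[0,0,0],1],
    [[0,-0.2,0],[0,0,0],1],
    [[0,0,0],[0,0,0],1],
    [[0,0,0],[0,0,0],1],
  ],
)

```text
t: 6.43
tcp_pos: [543.7, -42.6, 43.4]
tool_rot: [0.001, 1.0, 0.015, 0.001]
ft_force: [1.3, -8.6, 11.3]
gripper_width: 0.2
finger_force: 5.9
```

send_rows(
  commands=[
    [[0,0.3,0],[0,0,0],1],
    [[0,0.4,0],[0,0,0],1],
    [[0,0.4,0],[0,0,0],1],
    [[0,0.2,-0.4],[0,0,0],1],
    [[0,0,-0.5],[0,0,0],1],
    [[0,0,-0.8],[0,0,0],1],
    [[0,0,-2],[0,0,0],1],
    [[0,0,-3],[0,0,0],1],
    [[0,1.5,-3],[0,0,0],1],
    [[0,3,-2],[0,0,0],1],
    [[0,3,0],[0,0,0],1],
    [[0,3,0],[0,0,0],1],
  ],
)

```text
t: 7.43
tcp_pos: [546.7, -160.8, 161.2]
tool_rot: [0.001, 1.0, 0.016, 0.001]
ft_force: [0.4, 0.3, -0.5]
gripper_width: -0.1
finger_force: 0.0
```

```bash
python3 - <<'E'
from plant import manip
import cv2
s=manip.get_state();print(s['tcp_pos'],s['ft_force'])
a=manip.read_camera("scene")[160:310,230:410,::-1];b=manip.read_camera("side")[200:360,260:450,::-1]
cv2.imwrite("pics/p4.png",cv2.hconcat([cv2.resize(a,(400,333),interpolation=2),cv2.resize(b,(400,333),interpolation=2)]))
E
```

```text
[ 546.690274   -160.76284297  161.18121857] [ 0.37165636  0.27291666 -0.49787945]
```

View pics/p4.png

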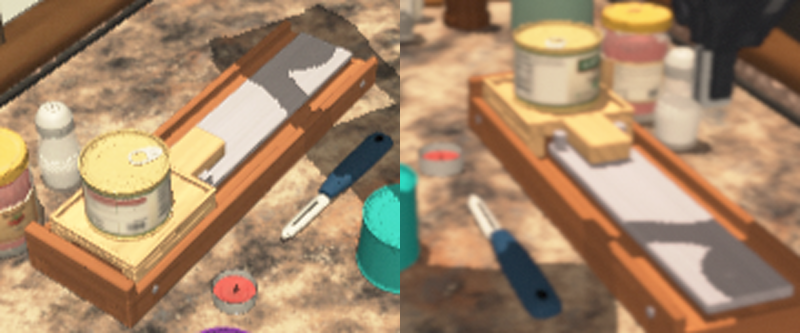

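The pictures show the sledge at the left end with the tin upright. The strip is up, its rear corner back at the starting pixel of about (406,347), and a pin stands up behind the deck at (207,178). The bystanders have not moved.

```bash
python3 -c "
from plant import manip
print(manip.close_job())"
```

```text
the job is handed in; nothing more can be done
None
```

The job is handed in: the sledge and its upright tin are at the left end of the lane, past the sprung-up pins, and the hand is clear; no verdict was returned.

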